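# Turn the ball dish to the cup

### The job

Make ready to serve the chilling ball. First stand the green-and-white cup upright on the bar to the left of the square board (the board's left, seen from the robot), in line with the middle of its left edge and with about three centimetres between the cup's round body and that edge, and let go of it. Then lift the ball dish by its bridge handle about eight centimetres straight up over the board, turn it a quarter turn so that its pouring lip, which starts out towards the robot, points to the cup, keeping the dish level and the ball in its middle all the while and leaving the other things alone; the program finishes still holding the dish up like that, level and at rest over the middle of the board.

Things in the scene. Friction and masses are not known exactly. Their poses are not given: they have to be found in the camera images.
- board: square wooden board 150 x 150 x 12 mm, fixed on the bar; origin at the centre of its underside on the bar top, +y to its left edge (the side the cup goes to), -x to its near edge, z up; it lies turned up to 0.3 rad from the robot's axes
- dish: loose steel dish 121 mm across, rim 19 mm high, on the middle of the board, about 300 to 430 g with the ball; origin at the centre of its foot, z up; pouring lip at its -x side (at the start within 0.08 rad of the board's -x); a fixed bridge handle spans it along y, posts 57 mm either side. Inside a shallow cone, 7 mm above the foot at the centre, 10 mm at radius 30 mm, then steeper
- dish_grip (a point): centre of the dark wooden grip on the bridge handle, 88 mm above the dish's foot, over its centre; the grip is 12 mm wide (along the dish's x), 52 mm long (along its y) and 14 mm high; axes as the dish's
- dish_lip (a point): end of the pouring lip, 74 mm from the dish's centre towards its -x, 20 mm above the foot
- dish_center (a point): where the ball's centre is when the ball rests in the middle of the dish: on the dish's axis, 22 mm above its foot
- ball: loose stone ball, 30 mm across, 35 g, lying in the middle of the dish; rolls freely; its origin is on its surface
- ball_center (a point): centre of the stone ball
- cup: small loose green-and-white cup with one handle, 65 x 91 x 55 mm, 110 to 180 g; origin on its underside at the middle of its overall outline, handle towards its own -y (at the start within 0.5 rad of the robot's -x direction), z up. It and the jigger change places from start to start
- cup_center (a point): centre of the cup's round body (65 mm across at the rim, narrower at the foot, open at the top), half-way up, 27.5 mm above its underside; axes as the cup's
- cup_handle (a point): place to pinch on the cup's upright handle: 49.5 mm from the body's axis towards the cup's -y, 40 mm above the underside; the handle is 12 mm thick along the cup's x, reaches from 17 to 52 mm in height and to 58 mm from the body's axis
- jigger: bystander: steel double jigger, 44 mm across, 74 mm high, loose; origin at its underside
- tamper: bystander: coffee tamper with a dark handle, 58 mm across, 82 mm high, loose; origin at its underside
- pitcher: bystander: small steel milk pitcher 69 x 98 x 80 mm, loose; origin at its underside
- stopper: bystander: pour stopper with a bent spout, 33 x 43 x 70 mm, loose; origin at its underside
There are look-alikes about, which are no part of the job. What is shaped like the cup but yellow is not meant.

How it is judged:
By the outcome, as a careful person would: the job done as asked, in the order asked, and still so for the second after the job is handed in, while the arm keeps its last pose, push and grip.
It also fails if it takes over 61 s, if anything falls off the work surface, if the arm or the gripper's body presses on something with over 40 N, if the wrist force passes 120 N, or if a joint passes its speed limit or range.

### The arm

A 6-joint arm with a two-finger parallel gripper is mounted at the origin on a cart in front of the work surface, level with it; the furniture and walls round the work are solid. World frame = base frame: x ahead of the robot, y to its left, z up, the work surface at z = 0. Lengths are in m, angles in rad, forces in N, time in s.
With the tool pointing down it reaches from about 0.35 to 0.975 m from the base axis. Payload 7.1 kg.
Tool frame: the origin (TCP) lies midway between the tips of the shut fingers; the grasp point (between the pads) lies 19 mm behind it (robot.grasp_offset is the distance from the TCP to the grasp point, in m); z points along the fingers, y is the direction in which the jaws open and shut (so a half turn about z gives the same grasp; the last joint's range is limited). The gripper opens to 88 mm and grips with 3 to 60 N. Pads are 20 mm wide; open, the fingers measure 115 mm over their backs; the gripper's body (75 mm by 178 mm) begins 61 mm behind the grasp point.
Start: joints at [1.218, 0.423, 1.63, -0, 1.089, -0.019], TCP at [0.205, 0.59, 0.223] pointing down, gripper open.
Joint ranges: [-3, 3], [-0.9, 2.11], [0.09, 2.58], [-1.31, 4.45], [0.11, 2.69], [-2.54, 2.54]. Speed limits (rad/s): [2.39, 2.39, 3.01, 3.14, 3.14, 3.14].

### API

Orientations are given as a unit quaternion [w, x, y, z].
In Python, from station import robot gives the robot as it stands.
- The arm moves only by the shell command python3 -m creep 'ROWS' [FORCE]. ROWS is JSON, a list of rows, each an object with "gripper": the gripper's target within -1 to 1 (shut at 1, half-way at 0, fully open at -1); "linear": the shift along the tool's x, y, z in mm, a list of three; "spin": the turn about the tool's z in degrees. A call has 1 to 8 rows; each row is the pose to reach, as a shift and turn from the pose commanded when the call began, along the tool's axes at that moment; what a row does not reach only later rows make up. A row lasts 1/10 s, in which the tool goes at most 50 mm and 8.59 degrees, less where a joint would pass 70% of its speed; a pose out of reach is approached as far as the arm can. A call with a gripper value outside its range is refused whole. The fingers move at their own pace and stop on an object; FORCE is the grip in N (left out, the last holds). Time passes only in rows, so rows that repeat a pose let the fingers close. It gives the time, the measured TCP pose, the force and the opening at its end, in the units of the state.
- robot.get_obs(): the state, without advancing time (a new reading comes with each control period).
- robot.get_image(name): name is "scene" or "top"; returns (picture, depth): 384x512x3 uint8, red, green, blue; 384x512 float32, m along the optical axis (not along the pixel's ray), 0 where there is no reading.
- robot.get_calibration(name): a dict with "vfov" (degrees; the focal length in pixels is half the picture's height over the tangent of half this angle, whatever the lens; pixels are square), "cx", "cy" (the principal point, pixels), "extrinsics" (4x4, takes a point from world to camera coordinates). Camera axes: x right, y up, looking along -z (the intrinsics and any distortion apply to the point x, -y, -z); pixel columns grow to the right and rows downward; lengths in m; the calibration is good to about 2 mm. A picture is of the moment at which its call begins. get_calibration takes no time and is no camera call.
- robot.job_done(): hands the job in, once; it reports no verdict.
The state is a dict: "t": time; "joint_positions": joint angles; "qvel": joint speeds; "joint_torque": joint torques, N m; "position": TCP position; "eef_rot": TCP orientation; "force": force on the tool from outside, world axes, zero at the start; "wrist_torque": the same for the moment, N m; "opening": finger opening in m.
Only numpy, scipy, OpenCV 4.12 (cv2) and the standard library are available. Lean on these libraries where they do the work, as an engineer would, in place of code of your own. Each camera call takes 0.05 s, during which the arm holds its last target. There are 200 camera calls.

## Working session

There is one attempt and no reset: what is moved stays moved. The work goes in short steps, Python scripts to look and compute and a shell command to move; the robot and the scene stay as the last step left them, time stands still between calls to the robot, and variables do not carry over. Pictures are saved under pics/ and viewed, about 8 in all and at most 12, crops included, and the job is handed in when it is done.

```bash
ls; mkdir -p pics
cat > h.py <<'E'
import numpy as np, cv2
from station import robot
def cam(n):
    c=robot.get_calibration(n); f=192/np.tan(np.radians(c['vfov'])/2); return c,f
def snap(n,name):
    p,d=robot.get_image(n); np.savez(f'pics/{name}.npz',p=p,d=d); cv2.imwrite(f'pics/{name}.png',p[:,:,::-1]); return p,d
def deproj(n,u,v,d):
    c,f=cam(n); E=np.array(c['extrinsics']); 
    pc=np.stack([(u-c['cx'])/f*d,-(v-c['cy'])/f*d,-d*np.ones_like(u*1.)],-1)
    return (pc-E[:3,3])@E[:3,:3]
def atz(n,u,v,z):
    c,f=cam(n); E=np.array(c['extrinsics']); o=-E[:3,:3].T@E[:3,3]
    r=E[:3,:3].T@np.array([(u-c['cx'])/f,-(v-c['cy'])/f,-1]); return o+r*(z-o[2])/r[2]
E
python3 - <<'E'
from h import *
for n in('scene','top'):
    snap(n,n+'0'); print(robot.get_calibration(n))
a=cv2.imread('pics/top0.png');b=cv2.imread('pics/scene0.png')
cv2.imwrite('pics/top0b.png',cv2.resize(a,(800,600)));cv2.imwrite('pics/scene0b.png',cv2.resize(b,(800,600)))
print(robot.get_obs())
E
```

```text
pics
{'vfov': 44.61654214331551, 'cx': 250.73323953405767, 'cy': 192.72498136089865, 'extrinsics': array([[ 0.66548865, -0.74631021,  0.0120798 , -0.46254307],
       [ 0.50844685,  0.46511425,  0.72467271, -0.29206564],
       [-0.54644913, -0.47611953,  0.68898733, -1.12472747],
       [ 0.        ,  0.        ,  0.        ,  1.        ]])}
{'vfov': 44.04287871816092, 'cx': 250.73000719123377, 'cy': 191.10560540811596, 'extrinsics': array([[-0.02522832, -0.99957575,  0.01455525, -0.12358006],
       [ 0.99226465, -0.02326817,  0.12194038, -0.57557198],
       [-0.12154997,  0.01751901,  0.9924307 , -1.28823498],
       [ 0.        ,  0.        ,  0.        ,  1.        ]])}
{'t': 0.1, 'joint_positions': array([ 1.21801337e+00,  4.23746152e-01,  1.63060190e+00, -6.02989973e-06,
        1.08860224e+00, -1.89843746e-02]), 'qvel': array([-0.00016271, -0.00231467, -0.00415936,  0.00094912, -0.00011453,
       -0.00145661]), 'joint_torque': array([-2.31389940e-04, -5.45617497e+01, -2.74323803e+01,  6.44532032e-02,
        1.88071345e-02, -3.83119277e-05]), 'position': array([0.20456717, 0.590046  , 0.22199543]), 'eef_rot': array([-1.22832069e-04,  1.66124108e-01,  9.86104619e-01, -6.67620505e-04]), 'force': array([ 0.07542072, -0.73491967,  0.31202101]), 'wrist_torque': array([ 0.00835893, -0.08576912, -0.03366002]), 'opening': 0.08765845063790804}
```

View pics/top0b.png

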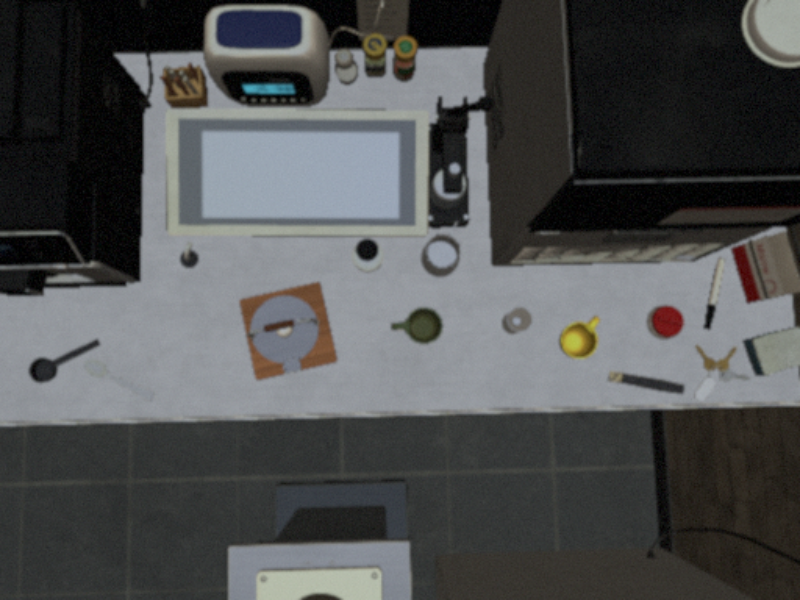

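View pics/scene0b.png

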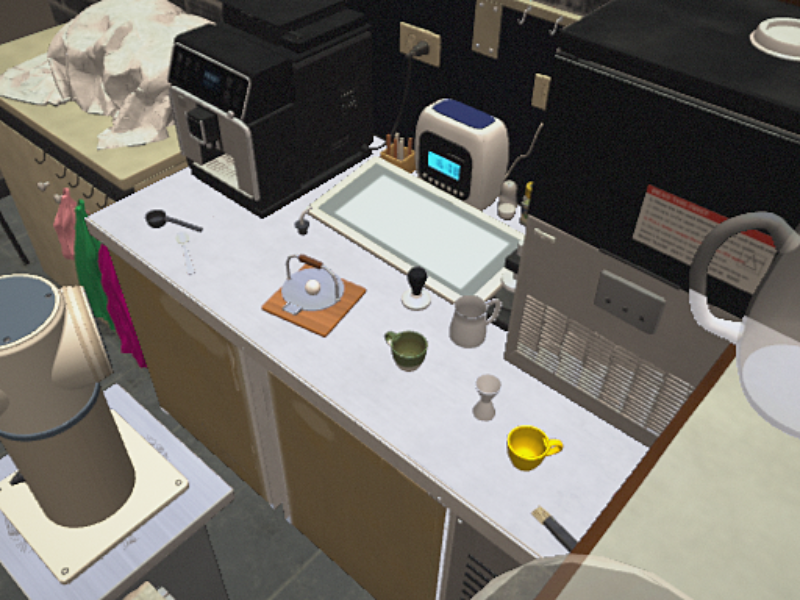

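The scene view shows the board with the dish (lip towards the robot), the green cup to its right, then the jigger and the yellow look-alike. In the 800x600 top view the dish is at about (287,330), the cup at (424,325) and its handle at (398,326), pointing to +y. Next I'll measure these in an enlarged crop.

Run:
```python
from h import *
P=[]
a=cv2.imread('pics/top0.png');cv2.imwrite('pics/c1.png',cv2.resize(a[170:250,145:295],None,fx=5.3333,fy=5.3333,interpolation=cv2.INTER_CUBIC))
z=np.load('pics/top0.npz');d=z['d'];v,u=np.mgrid[0:384,0:512]
W=deproj('top',u,v,d);ok=d>0
t=ok&(u>100)&(u<300)&(v>170)&(v<255); print('z hist',np.histogram(W[t][:,2],bins=np.arange(-.02,.12,.005)))
def fit(m):
    m=m.astype(np.uint8);n,l,s,c=cv2.connectedComponentsWithStats(m)
    for i in range(1,n):
        if s[i,4]>25:
            q=W[l==i]; print(s[i],q.mean(0).round(4),q.min(0).round(3),q.max(0).round(3),cv2.minAreaRect((q[:,:2]*1000).astype(np.float32)))
print('all>5mm');fit(t&(W[...,2]>.006))
print('>40');fit(t&(W[...,2]>.042))
print('>80');fit(t&(W[...,2]>.085))
hsv=cv2.cvtColor(a,cv2.COLOR_BGR2HSV); print('green');fit(t&(hsv[...,0]>28)&(hsv[...,0]<85)&(hsv[...,1]>80))
```

```text
z hist (array([   0,    1,  264, 4947, 7208, 1088,  905,  357,  414,  513,  422,
        108,   49,   70,   86,   49,    7,    4,    2,    7,    7,    0,
          7,   14,   43,   65,    8]), array([-2.00000000e-02, -1.50000000e-02, -1.00000000e-02, -5.00000000e-03,
        3.46944695e-18,  5.00000000e-03,  1.00000000e-02,  1.50000000e-02,
        2.00000000e-02,  2.50000000e-02,  3.00000000e-02,  3.50000000e-02,
        4.00000000e-02,  4.50000000e-02,  5.00000000e-02,  5.50000000e-02,
        6.00000000e-02,  6.50000000e-02,  7.00000000e-02,  7.50000000e-02,
        8.00000000e-02,  8.50000000e-02,  9.00000000e-02,  9.50000000e-02,
        1.00000000e-01,  1.05000000e-01,  1.10000000e-01,  1.15000000e-01]))
all>5mm
[228 171  14   3  32] [ 0.6317 -0.0939  0.0131] [ 0.628 -0.112  0.008] [ 0.634 -0.075  0.019] ((631.1016845703125, -93.08868408203125), (37.01055145263672, 6.1945977210998535), 88.60768127441406)
[271 171  21   8  96] [ 0.6205 -0.2232  0.0395] [ 0.612 -0.253  0.006] [ 0.631 -0.197  0.082] ((620.6690063476562, -224.73963928222656), (56.301544189453125, 18.108816146850586
[... 690 characters left out ...]
0.134  0.062] ((517.6389770507812, -183.67189025878906), (64.03384399414062, 80.56794738769531), 31.137964248657227)
[158 204  45  12 188] [0.5216 0.055  0.0908] [ 0.509 -0.002  0.042] [0.535 0.113 0.112] ((519.4180297851562, 54.444984436035156), (19.570058822631836, 116.42789459228516), 14.510209083557129)
>80
[159 204  40  10 137] [0.5227 0.0549 0.1044] [0.512 0.004 0.09 ] [0.534 0.107 0.112] ((523.102294921875, 55.89036178588867), (11.892916679382324, 105.2729263305664), 10.476699829101562)
green
[261 199  21  19 191] [ 0.5251 -0.1942  0.0195] [ 0.499 -0.22   0.005] [ 0.549 -0.164  0.051] ((524.5702514648438, -191.92208862304688), (55.07402420043945, 49.44619369506836), 86.65257263183594)
```

View pics/c1.png

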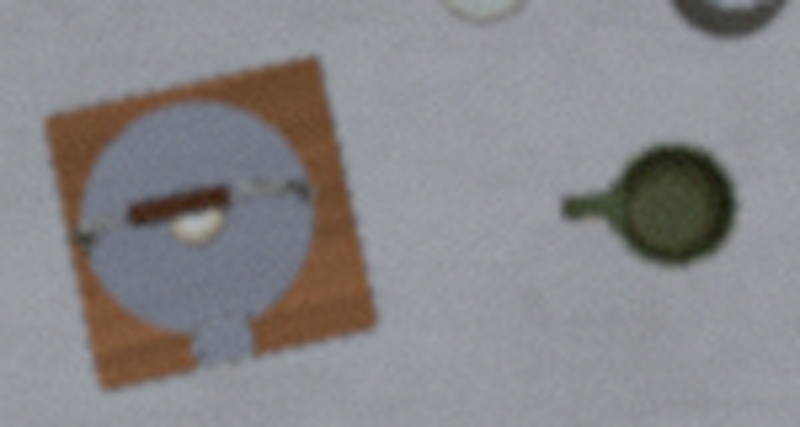

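The crop (scale 5.333, offset 145,170) shows these positions:
- **Board corners:** (45,118), (318,57), (377,325), (103,390)
- **Grip:** from (130,213) to (230,197)
- **Rim centre:** about (198,217)
- **Lip end:** (222,363)
- **Cup rim centre:** (677,205), with the handle tip at (562,207)

```bash
cat > m.py <<'E'
from h import *
def c(x,y,z): return atz('top',(x+.5)/5.3333-.5+145,(y+.5)/5.3333-.5+170,z)[:2]
B=np.array([c(*p,.012) for p in((45,118),(318,57),(377,325),(103,390))])
bc=B.mean(0);L=B[[0,3]].mean(0)-B[[1,2]].mean(0);yl=L/np.linalg.norm(L)
print('corners',B.round(4).tolist(),'centre',bc,'sides',np.linalg.norm(B-np.roll(B,1,0),axis=1),'yaw',np.arctan2(-yl[0],yl[1]))
g1,g2=c(130,213,.107),c(230,197,.107);print('grip',(g1+g2)/2,np.linalg.norm(g1-g2),'yaw',np.arctan2(-(g1-g2)[0],(g1-g2)[1]))
print('rim c',c(198,217,.031),'lip',c(222,363,.032),'ball',c(198,217,.034))
cc=c(677,205,.055);h=c(562,207,.052);print('cup',cc,'handle',h,np.linalg.norm(h-cc),'dir',np.arctan2(*(h-cc)[::-1]), 'pinch',cc+(h-cc)/np.linalg.norm(h-cc)*.0495)
print('cup target',bc+yl*(.075+.03+.0325))
E
python3 m.py
```

```text
corners [[0.5801, 0.1387], [0.6095, -0.0065], [0.4661, -0.0356], [0.4357, 0.1084]] centre [0.5228394 0.0512704] sides [0.14754899 0.1481153  0.14627264 0.14720456] yaw 0.20399992547483103
grip [0.52346511 0.05457994] 0.04955616305233211 yaw 0.13594184671146411
rim c [0.52380885 0.05560094] lip [0.44767336 0.04365249] ball [0.52355331 0.05521453]
cup [ 0.5220426  -0.19302026] handle [ 0.52268616 -0.13397958] 0.059044193623979724 dir 1.559896468118703 pinch [ 0.52258213 -0.1435232 ]
cup target [0.49498356 0.18591921]
```

```bash
cat > d.py <<'E'
import sys
from h import *
from scipy.spatial.transform import Rotation as R
o=robot.get_obs();q=o['eef_rot'];r=R.from_quat([*q[1:],q[0]]).as_matrix()
x,y,z,a=map(float,sys.argv[1:5]);cur=np.degrees(np.arctan2(r[1,1],r[0,1]))
print('t',o['t'],'pos',o['position'].round(4),'yang',cur.round(2),'tilt',np.degrees(np.arccos(-r[2,2])).round(2),'F',o['force'].round(2),'open',round(o['opening'],4))
print('linear',((np.array([x,y,z])-o['position'])@r*1000).round(1),'spin',round((cur-a+180)%360-180,2))
E
python3 d.py .5226 -.1435 .20 -.6
```

```text
t 0.1 pos [0.2046 0.59   0.222 ] yang 70.87 tilt 0.08 F [ 0.08 -0.73  0.31] open 0.0877
linear [-540.8 -588.8   22.8] spin 71.47
```

```bash
python3 -m creep '[{"gripper":-1,"linear":[-541,-589,23],"spin":71.5},{"gripper":-1,"linear":[-541,-589,23],"spin":71.5},{"gripper":-1,"linear":[-541,-589,23],"spin":71.5},{"gripper":-1,"linear":[-541,-589,23],"spin":71.5},{"gripper":-1,"linear":[-541,-589,23],"spin":71.5},{"gripper":-1,"linear":[-541,-589,23],"spin":71.5},{"gripper":-1,"linear":[-541,-589,23],"spin":71.5},{"gripper":-1,"linear":[-541,-589,23],"spin":71.5}]'; python3 d.py .5226 -.1435 .20 -.6
```

```text
t: 0.9
position: [0.364, 0.2218, 0.2111]
eef_rot: [0.0, 0.696, 0.718, 0.0]
force: [0.1, 0.6, -0.4]
opening: 0.0875
t 0.9 pos [0.364  0.2218 0.2111] yang 1.79 tilt 0.01 F [ 0.12  0.61 -0.45] open 0.0875
linear [-370.1  147.1   11.1] spin 2.39
```

```bash
python3 -m creep '[{"gripper":-1,"linear":[-370,147,11],"spin":2},{"gripper":-1,"linear":[-370,147,11],"spin":2},{"gripper":-1,"linear":[-370,147,11],"spin":2},{"gripper":-1,"linear":[-370,147,11],"spin":2},{"gripper":-1,"linear":[-370,147,11],"spin":2},{"gripper":-1,"linear":[-370,147,11],"spin":2},{"gripper":-1,"linear":[-370,147,11],"spin":2},{"gripper":-1,"linear":[-370,147,11],"spin":2}]'; python3 -m creep '[{"gripper":-1,"linear":[0,0,0],"spin":0},{"gripper":-1,"linear":[0,0,0],"spin":0}]';python3 d.py .5226 -.1435 .021 -.6
python3 - <<'E'
from h import *
snap('top','top1');a=cv2.imread('pics/top1.png');cv2.imwrite('pics/c2.png',cv2.resize(a[130:250,190:330],None,fx=5,fy=5,interpolation=cv2.INTER_CUBIC))
E
```

```text
t: 1.7
position: [0.5247, -0.1429, 0.1999]
eef_rot: [-0.0, 0.707, 0.708, -0.0]
force: [0.4, 1.5, -0.1]
opening: 0.0878
t: 1.9
position: [0.524, -0.1415, 0.1995]
eef_rot: [-0.001, 0.707, 0.707, -0.0]
force: [0.3, -0.2, -0.2]
opening: 0.0877
t 1.9 pos [ 0.524  -0.1415  0.1995] yang -0.02 tilt 0.08 F [ 0.31 -0.24 -0.2 ] open 0.0877
linear [ -2.1  -1.2 178.5] spin 0.58
```

```bash
python3 -m creep '[{"gripper":-1,"linear":[-2,-1,40],"spin":0.5},{"gripper":-1,"linear":[-2,-1,80],"spin":0.5},{"gripper":-1,"linear":[-2,-1,120],"spin":0.5},{"gripper":-1,"linear":[-2,-1,150],"spin":0.5},{"gripper":-1,"linear":[-2,-1,165],"spin":0.5},{"gripper":-1,"linear":[-2,-1,178],"spin":0.5},{"gripper":-1,"linear":[-2,-1,178],"spin":0.5}]'; python3 -m creep '[{"gripper":0.3,"linear":[0,0,0],"spin":0},{"gripper":0.5,"linear":[0,0,0],"spin":0},{"gripper":0.6,"linear":[0,0,0],"spin":0},{"gripper":0.7,"linear":[0,0,0],"spin":0},{"gripper":0.8,"linear":[0,0,0],"spin":0},{"gripper":1,"linear":[0,0,0],"spin":0},{"gripper":1,"linear":[0,0,0],"spin":0},{"gripper":1,"linear":[0,0,0],"spin":0}]' 40;python3 d.py .5226 -.1435 .180 -.6
```

```text
t: 2.65
position: [0.5229, -0.1419, 0.0215]
eef_rot: [-0.001, 0.709, 0.705, -0.0]
force: [-0.4, 0.9, -0.2]
opening: 0.0878
t: 3.45
position: [0.5234, -0.1426, 0.0222]
eef_rot: [-0.0, 0.709, 0.705, -0.0]
force: [0.8, 0.1, -0.2]
opening: 0.0271
t 3.45 pos [ 0.5234 -0.1426  0.0222] yang -0.38 tilt 0.0 F [ 0.81  0.09 -0.2 ] open 0.0271
linear [  -0.9   -0.8 -157.8] spin 0.22
```

```bash
python3 -m creep '[{"gripper":1,"linear":[0,0,0],"spin":0},{"gripper":1,"linear":[0,0,0],"spin":0},{"gripper":1,"linear":[0,0,0],"spin":0},{"gripper":1,"linear":[0,0,0],"spin":0},{"gripper":1,"linear":[0,0,0],"spin":0},{"gripper":1,"linear":[0,0,0],"spin":0}]' 40;
python3 -m creep '[{"gripper":1,"linear":[0,0,-4],"spin":0},{"gripper":1,"linear":[0,0,-20],"spin":0},{"gripper":1,"linear":[0,0,-45],"spin":0},{"gripper":1,"linear":[0,0,-75],"spin":0},{"gripper":1,"linear":[0,0,-105],"spin":0},{"gripper":1,"linear":[0,0,-130],"spin":0},{"gripper":1,"linear":[0,0,-150],"spin":0},{"gripper":1,"linear":[0,0,-155],"spin":0}]' 40;python3 d.py .485 .235 .180 -.6
python3 - <<'E'
from h import *
snap('scene','s1');a=cv2.imread('pics/s1.png');cv2.imwrite('pics/s1c.png',cv2.resize(a[100:300,140:370],None,fx=3,fy=3,interpolation=cv2.INTER_CUBIC))
E
```

```text
t: 4.05
position: [0.5234, -0.1426, 0.0221]
eef_rot: [-0.0, 0.709, 0.705, -0.0]
force: [-0.6, 0.1, -1.1]
opening: 0.012
t: 4.85
position: [0.5245, -0.143, 0.1796]
eef_rot: [0.002, 0.709, 0.705, 0.001]
force: [0.4, -1.0, -1.7]
opening: 0.0122
t 4.85 pos [ 0.5245 -0.143   0.1796] yang -0.38 tilt 0.23 F [ 0.4  -1.03 -1.72] open 0.0122
linear [377.7 -42.   -1. ] spin 0.22
```

View pics/s1c.png

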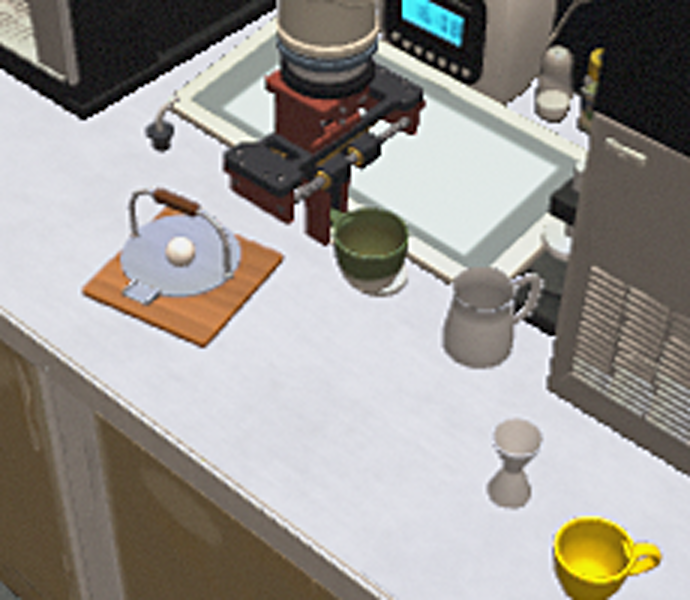

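The cup, green above and white below, hangs level from its handle. The bystanders have not moved. Now I carry it over the board.

```bash
python3 -m creep '[{"gripper":1,"linear":[12,-1,0],"spin":0},{"gripper":1,"linear":[36,-3,0],"spin":0},{"gripper":1,"linear":[70,-5,0],"spin":0},{"gripper":1,"linear":[105,-8,0],"spin":0},{"gripper":1,"linear":[140,-10,0],"spin":0},{"gripper":1,"linear":[175,-13,0],"spin":0},{"gripper":1,"linear":[210,-16,0],"spin":0},{"gripper":1,"linear":[245,-18,0],"spin":0}]' 40
python3 -m creep '[{"gripper":1,"linear":[35,-3,0],"spin":0},{"gripper":1,"linear":[70,-5,0],"spin":0},{"gripper":1,"linear":[100,-7,0],"spin":0},{"gripper":1,"linear":[120,-9,0],"spin":0},{"gripper":1,"linear":[131,-10,0],"spin":0},{"gripper":1,"linear":[134,-10,0],"spin":0},{"gripper":1,"linear":[134,-10,0],"spin":0},{"gripper":1,"linear":[134,-10,0],"spin":0}]' 40;python3 d.py .4964 .2363 .0225 -.4
```

```text
t: 5.7
position: [0.5052, 0.1043, 0.1755]
eef_rot: [-0.001, 0.709, 0.705, -0.001]
force: [0.9, 0.1, -1.2]
opening: 0.0113
t: 6.5
position: [0.4977, 0.2357, 0.1768]
eef_rot: [-0.0, 0.71, 0.704, -0.0]
force: [0.2, -0.2, -0.5]
opening: 0.0118
t 6.5 pos [0.4977 0.2357 0.1768] yang -0.42 tilt 0.05 F [ 0.17 -0.16 -0.54] open 0.0118
linear [  0.7  -1.2 154.3] spin -0.02
```

```bash
python3 -m creep '[{"gripper":1,"linear":[1,-1,12],"spin":0},{"gripper":1,"linear":[1,-1,37],"spin":0},{"gripper":1,"linear":[1,-1,67],"spin":0},{"gripper":1,"linear":[1,-1,97],"spin":0},{"gripper":1,"linear":[1,-1,120],"spin":0},{"gripper":1,"linear":[1,-1,135],"spin":0},{"gripper":1,"linear":[1,-1,143],"spin":0},{"gripper":1,"linear":[1,-1,148],"spin":0}]' 40
python3 -m creep '[{"gripper":1,"linear":[0,0,2],"spin":0},{"gripper":1,"linear":[0,0,4],"spin":0},{"gripper":1,"linear":[0,0,4],"spin":0}]';python3 d.py .4964 .2363 .0225 -.4
python3 - <<'E'
from h import *
snap('scene','s2');a=cv2.imread('pics/s2.png');cv2.imwrite('pics/s2c.png',cv2.resize(a[120:230,110:260],None,fx=5.3333,fy=5.3333,interpolation=cv2.INTER_CUBIC))
E
```

```text
t: 7.3
position: [0.497, 0.2373, 0.0287]
eef_rot: [-0.0, 0.71, 0.705, -0.0]
force: [0.2, 0.4, -1.6]
opening: 0.0117
t: 7.6
position: [0.4973, 0.2377, 0.0257]
eef_rot: [0.0, 0.709, 0.705, 0.0]
force: [0.4, -0.2, -1.2]
opening: 0.0119
t 7.6 pos [0.4973 0.2377 0.0257] yang -0.38 tilt 0.06 F [ 0.38 -0.25 -1.22] open 0.0119
linear [-1.4 -0.9  3.2] spin 0.02
```

View pics/s2c.png

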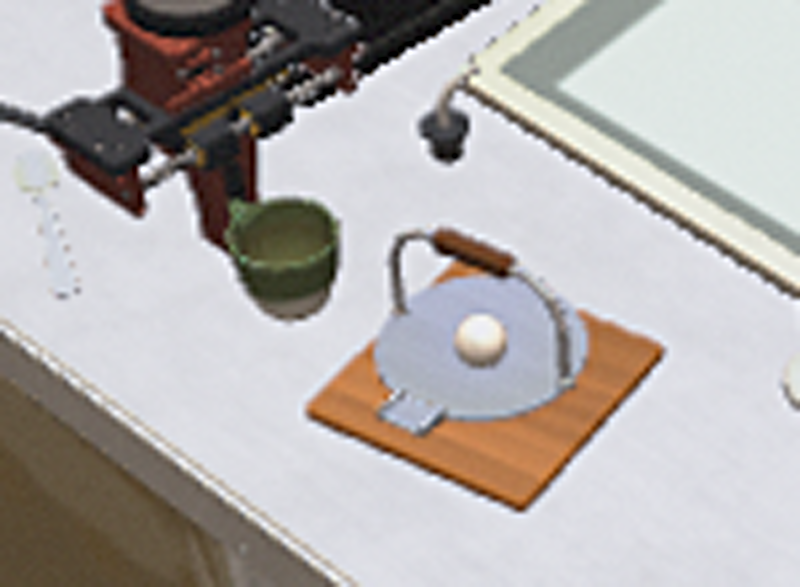

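The cup is hanging just above the bar, with its rim centre near crop (287,235). The visible board corners are (307,412), (520,508) and (663,348). I'll check these in the scene camera's own frame.

Run:
```python
from h import *
def c(x,y,z): return atz('scene',(x+.5)/5.3333-.5+110,(y+.5)/5.3333-.5+120,z)[:2]
A,N,Rr=[c(*p,.012) for p in((307,412),(520,506),(663,348))]
print(A,N,Rr,np.linalg.norm(A-N),np.linalg.norm(N-Rr))
bc=(A+Rr)/2;yl=(A-N)/np.linalg.norm(A-N);xl=np.array([yl[1],-yl[0]])
print('bc',bc,'yaw',np.arctan2(-yl[0],yl[1]))
r=c(287,237,.0575);print('rim c',r,'in board',(r-bc)@xl,(r-bc)@yl)
for p in((232,237),(341,237)): print(c(*p,.0575))
for n,p in dict(ball=(480,339,.034),g1=(437,238,.107),g2=(512,265,.107),lip=(405,424,.032)).items(): print(n,c(*p))
z=np.load('pics/s2.npz');d=z['d'];v,u=np.mgrid[0:384,0:512];W=deproj('scene',u,v,d)
hs=cv2.cvtColor(z['p'],cv2.COLOR_RGB2HSV)
m=(hs[...,0]>28)&(hs[...,0]<85)&(hs[...,1]>80)&(u>145)&(u<180)&(v>150)&(v<185)
q=W[m];print(q.min(0),q.max(0),q.mean(0))
t=q[(q[:,2]>.05)];print(len(t),cv2.minEnclosingCircle((t[:,:2]*1000).astype(np.float32)))
```

```text
[0.43627517 0.10573148] [ 0.46568198 -0.03511249] [ 0.61036702 -0.005579  ] 0.1438811481139953 0.14766850613813445
bc [0.52332109 0.05007624] yaw 0.20583303798413705
rim c [0.49694396 0.18561694] in board 0.0018818340937513795 0.13807061116715988
[0.47549041 0.20899085]
[0.51802463 0.16264929]
ball [0.52841952 0.05967857]
g1 [0.51715602 0.07525095]
g2 [0.5290595  0.02869894]
lip [0.4541065 0.0415634]
[-0.15828933 -0.74486144  0.01103546] [0.52749556 0.23139005 0.9921624 ] [0.49590741 0.18622539 0.04875594]
69 ((171.41436767578125, -256.7357177734375), 589.0427856445312)
```

```bash
python3 -m creep '[{"gripper":1,"linear":[-1,-1,2],"spin":0},{"gripper":1,"linear":[-1,-1,4],"spin":0},{"gripper":1,"linear":[-1,-1,4],"spin":0},{"gripper":1,"linear":[-1,-1,4],"spin":0}]';python3 d.py .4964 .2363 .0225 -.4
python3 -m creep '[{"gripper":0.6,"linear":[0,0,0],"spin":0},{"gripper":0.3,"linear":[0,0,0],"spin":0},{"gripper":0,"linear":[0,0,0],"spin":0},{"gripper":-0.3,"linear":[0,0,0],"spin":0},{"gripper":-0.3,"linear":[0,0,0],"spin":0},{"gripper":-0.3,"linear":[0,0,0],"spin":0}]'
```

```text
t: 8.05
position: [0.4962, 0.2368, 0.0218]
eef_rot: [0.0, 0.709, 0.705, 0.0]
force: [-1.5, 0.1, 5.5]
opening: 0.0116
t 8.05 pos [0.4962 0.2368 0.0218] yang -0.38 tilt 0.04 F [-1.49  0.14  5.53] open 0.0116
linear [-0.5  0.2 -0.7] spin 0.02
t: 8.65
position: [0.4959, 0.2365, 0.0211]
eef_rot: [-0.0, 0.709, 0.705, -0.0]
force: [0.3, -0.1, 0.3]
opening: 0.0537
```

```bash
python3 -m creep '[{"gripper":-0.3,"linear":[0,0,-20],"spin":0},{"gripper":-0.5,"linear":[0,0,-60],"spin":0},{"gripper":-0.6,"linear":[0,0,-100],"spin":0},{"gripper":-0.6,"linear":[0,0,-150],"spin":0},{"gripper":-0.6,"linear":[0,0,-190],"spin":0},{"gripper":-0.6,"linear":[40,-50,-200],"spin":0},{"gripper":-0.6,"linear":[80,-90,-200],"spin":0},{"gripper":-0.6,"linear":[120,-120,-200],"spin":0}]'
python3 - <<'E'
from h import *
snap('top','top2');a=cv2.imread('pics/top2.png');cv2.imwrite('pics/c3.png',cv2.resize(a[170:250,95:225],None,fx=6,fy=6,interpolation=cv2.INTER_CUBIC))
E
```

```text
t: 9.45
position: [0.3888, 0.3415, 0.2219]
eef_rot: [0.0, 0.71, 0.704, 0.001]
force: [1.0, 0.6, 0.0]
opening: 0.0702
```

View pics/c3.png

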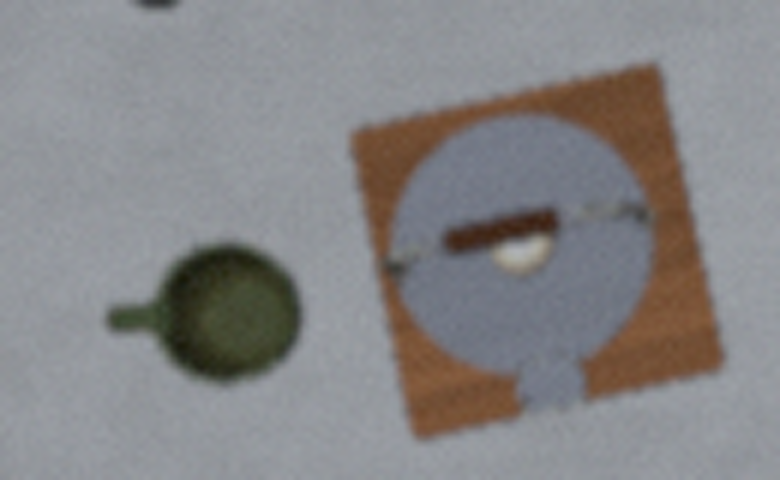

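```bash
python3 - <<'E'
from h import *
def c(x,y,z): return atz('top',(x+.5)/6-.5+95,(y+.5)/6-.5+170,z)[:2]
B=np.array([c(*p,.012) for p in((352,131),(658,64),(723,365),(417,438))])
bc=B.mean(0);L=B[[0,3]].mean(0)-B[[1,2]].mean(0);yl=L/np.linalg.norm(L);xl=np.array([yl[1],-yl[0]])
print('bc',bc,'yaw',np.arctan2(-yl[0],yl[1]))
r=c(230,312,.055);print('cup',r,'in board',(r-bc)@xl,(r-bc)@yl)
g1,g2=c(444,242,.107),c(557,219,.107);print('grip',(g1+g2)/2,np.linalg.norm(g1-g2),'yaw',np.arctan2(-(g1-g2)[0],(g1-g2)[1]))
rc=c(523,245,.031);l=c(551,405,.032);print('rim',rc,'lip',l,'yaw',np.arctan2(*(rc-l)[::-1]),np.linalg.norm(rc-l))
p1,p2=c(395,265,.06),c(640,212,.06);print('posts',(p1+p2)/2,np.linalg.norm(p1-p2),np.arctan2(-(p1-p2)[0],(p1-p2)[1]))
# dark-brown grip PCA
a=cv2.imread('pics/top2.png');v,u=np.mgrid[0:384,0:512]
s=a.astype(int);m=(s[...,2]<100)&(s[...,2]-s[...,0]>20)&(u>165)&(u<191)&(v>202)&(v<214)
q=np.array([atz('top',x,y,.107)[:2] for y,x in zip(v[m],u[m])]);w,V=np.linalg.eigh(np.cov(q.T));e=V[:,1]*np.sign(V[1,1])
print('grip pca',len(q),q.mean(0),np.sqrt(12*w),np.arctan2(-e[0],e[1]))
E
python3 d.py .5235 .0545 .2 10
```

```text
bc [0.52324873 0.05110796] yaw 0.20245253505282107
cup [0.4941419  0.18510456] in board -0.0015693501848985934 0.13711248641104865
grip [0.52357074 0.05547637] 0.050126739624522305 yaw 0.17855863357935128
rim [0.52342991 0.05551773] lip [0.44923547 0.04309438] yaw 0.16590402152626615 0.07522734627847674
posts [0.52400165 0.0541522 ] 0.11305619608361159 0.190789029959266
grip pca 52 [0.52345075 0.05478679] [0.00820995 0.04548349] 0.19211212234433464
t 9.5 pos [0.3847 0.3464 0.2217] yang -0.28 tilt 0.18 F [-3.14  2.54 -0.15] open 0.0701
linear [-291.3  140.2   20.7] spin -10.28
```

```bash
python3 -m creep '[{"gripper":-0.6,"linear":[-40,20,5],"spin":-2},{"gripper":-0.6,"linear":[-80,40,10],"spin":-5},{"gripper":-0.6,"linear":[-120,60,15],"spin":-8},{"gripper":-0.6,"linear":[-160,80,20],"spin":-10.5},{"gripper":-0.6,"linear":[-200,100,20],"spin":-10.5},{"gripper":-0.6,"linear":[-240,120,20],"spin":-10.5},{"gripper":-0.6,"linear":[-275,135,20],"spin":-10.5},{"gripper":-0.6,"linear":[-291,140,20],"spin":-10.5}]'
python3 -m creep '[{"gripper":-0.6,"linear":[0,0,0],"spin":0},{"gripper":-0.6,"linear":[0,0,0],"spin":0},{"gripper":-0.6,"linear":[0,0,0],"spin":0},{"gripper":-0.6,"linear":[0,0,0],"spin":0}]'
python3 d.py .5235 .0550 .081 10.3
```

```text
t: 10.3
position: [0.5292, 0.0464, 0.201]
eef_rot: [0.0, 0.643, 0.766, 0.0]
force: [-0.5, -0.1, 0.5]
opening: 0.0699
t: 10.7
position: [0.5277, 0.0503, 0.201]
eef_rot: [-0.0, 0.641, 0.767, -0.0]
force: [0.3, -0.2, -0.6]
opening: 0.0704
t 10.7 pos [0.5277 0.0503 0.201 ] yang 10.21 tilt 0.01 F [ 0.31 -0.19 -0.56] open 0.0704
linear [  5.4  -3.2 120. ] spin -0.09
```

Opening is 70 mm and the grip is 12 mm wide, so there is good clearance. I'll descend, settle, then check before closing.

```bash
python3 -m creep '[{"gripper":-0.6,"linear":[5.5,-3,15],"spin":0},{"gripper":-0.6,"linear":[5.5,-3,45],"spin":0},{"gripper":-0.6,"linear":[5.5,-3,75],"spin":0},{"gripper":-0.6,"linear":[5.5,-3,100],"spin":0},{"gripper":-0.6,"linear":[5.5,-3,114],"spin":0},{"gripper":-0.6,"linear":[5.5,-3,120],"spin":0},{"gripper":-0.6,"linear":[5.5,-3,120],"spin":0},{"gripper":-0.6,"linear":[5.5,-3,120],"spin":0}]'
python3 d.py .5235 .0550 .081 10.3
python3 - <<'E'
from h import *
snap('scene','s3');a=cv2.imread('pics/s3.png');cv2.imwrite('pics/s3c.png',cv2.resize(a[120:230,110:260],None,fx=5.3333,fy=5.3333,interpolation=cv2.INTER_CUBIC))
E
```

```text
t: 11.5
position: [0.5249, 0.0543, 0.0818]
eef_rot: [0.001, 0.642, 0.767, 0.001]
force: [-0.4, 0.4, 0.2]
opening: 0.0702
t 11.5 pos [0.5249 0.0543 0.0818] yang 10.14 tilt 0.08 F [-0.43  0.36  0.2 ] open 0.0702
linear [ 0.9 -1.2  0.8] spin -0.16
```

View pics/s3c.png

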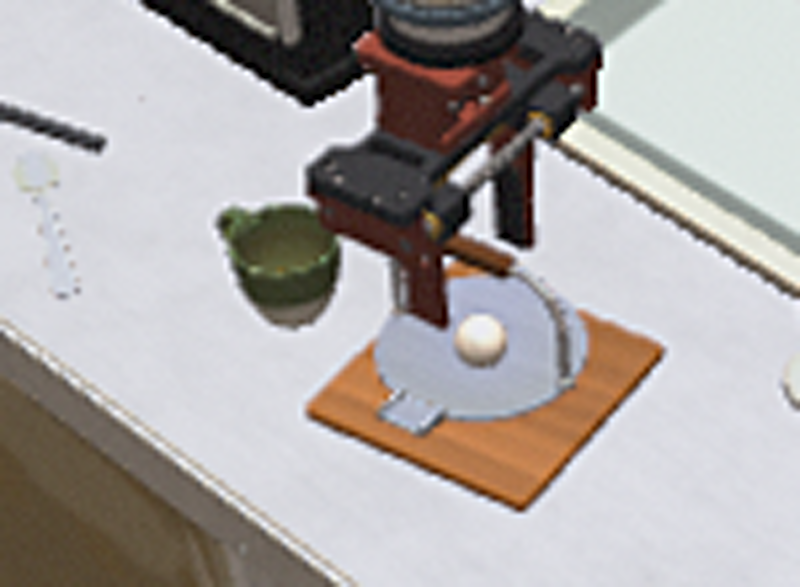

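The fingers straddle the grip, the ball is in the middle, and the cup stands upright. Now I close gradually.

```bash
python3 -m creep '[{"gripper":-0.2,"linear":[1,-1,1],"spin":0},{"gripper":0.1,"linear":[1,-1,1],"spin":0},{"gripper":0.3,"linear":[1,-1,1],"spin":0},{"gripper":0.4,"linear":[1,-1,1],"spin":0},{"gripper":0.5,"linear":[1,-1,1],"spin":0},{"gripper":0.55,"linear":[1,-1,1],"spin":0},{"gripper":0.6,"linear":[1,-1,1],"spin":0},{"gripper":0.63,"linear":[1,-1,1],"spin":0}]' 15
python3 -m creep '[{"gripper":0.65,"linear":[0,0,0],"spin":0},{"gripper":0.67,"linear":[0,0,0],"spin":0},{"gripper":0.69,"linear":[0,0,0],"spin":0},{"gripper":0.71,"linear":[0,0,0],"spin":0},{"gripper":0.73,"linear":[0,0,0],"spin":0},{"gripper":0.75,"linear":[0,0,0],"spin":0},{"gripper":0.8,"linear":[0,0,0],"spin":0},{"gripper":0.9,"linear":[0,0,0],"spin":0}]' 15
python3 -m creep '[{"gripper":1,"linear":[0,0,0],"spin":0},{"gripper":1,"linear":[0,0,0],"spin":0},{"gripper":1,"linear":[0,0,0],"spin":0},{"gripper":1,"linear":[0,0,0],"spin":0},{"gripper":1,"linear":[0,0,0],"spin":0},{"gripper":1,"linear":[0,0,0],"spin":0}]' 50
python3 d.py .5235 .0550 .161 10.3
```

```text
t: 12.35
position: [0.5236, 0.0549, 0.0802]
eef_rot: [0.0, 0.642, 0.767, 0.0]
force: [1.1, 0.0, 0.2]
opening: 0.0167
t: 13.15
position: [0.5221, 0.0548, 0.0794]
eef_rot: [-0.001, 0.642, 0.767, -0.001]
force: [0.0, -0.3, -2.5]
opening: 0.0119
t: 13.75
position: [0.523, 0.0549, 0.08]
eef_rot: [-0.0, 0.642, 0.767, 0.0]
force: [0.2, -0.2, -3.8]
opening: 0.0113
t 13.75 pos [0.523  0.0549 0.08  ] yang 10.12 tilt 0.0 F [ 0.17 -0.25 -3.76] open 0.0113
linear [ -0.    0.5 -81. ] spin -0.18
```

```bash
python3 -m creep '[{"gripper":1,"linear":[0,0,-1],"spin":0},{"gripper":1,"linear":[0,0,-2],"spin":0},{"gripper":1,"linear":[0,0,-4],"spin":0},{"gripper":1,"linear":[0,0,-6],"spin":0},{"gripper":1,"linear":[0,0,-8],"spin":0},{"gripper":1,"linear":[0,0,-10],"spin":0},{"gripper":1,"linear":[0,0,-12],"spin":0},{"gripper":1,"linear":[0,0,-14],"spin":0}]' 50
python3 d.py .5235 .0550 .161 10.3
python3 - <<'E'
from h import *
snap('scene','s4');a=cv2.imread('pics/s4.png');cv2.imwrite('pics/s4c.png',cv2.resize(a[120:230,110:260],None,fx=5.3333,fy=5.3333,interpolation=cv2.INTER_CUBIC))
E
```

```text
t: 14.55
position: [0.523, 0.0549, 0.0942]
eef_rot: [0.0, 0.642, 0.767, 0.0]
force: [-0.2, -0.5, -4.0]
opening: 0.0116
t 14.55 pos [0.523  0.0549 0.0942] yang 10.12 tilt 0.0 F [-0.23 -0.49 -4.02] open 0.0116
linear [  0.    0.5 -66.8] spin -0.18
```

View pics/s4c.png

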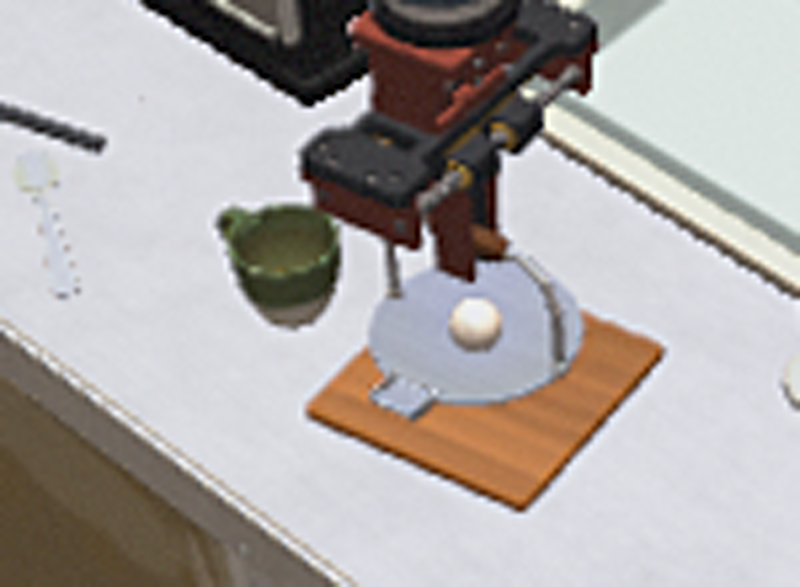

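The dish hangs level and the ball is centred. I'll lift the rest of the way.

```bash
python3 -m creep '[{"gripper":1,"linear":[0,0,-3],"spin":0},{"gripper":1,"linear":[0,0,-6],"spin":0},{"gripper":1,"linear":[0,0,-10],"spin":0},{"gripper":1,"linear":[0,0,-14],"spin":0},{"gripper":1,"linear":[0,0,-18],"spin":0},{"gripper":1,"linear":[0,0,-22],"spin":0},{"gripper":1,"linear":[0,0,-26],"spin":0},{"gripper":1,"linear":[0,0,-30],"spin":0}]' 50
python3 -m creep '[{"gripper":1,"linear":[0,0,-5],"spin":0},{"gripper":1,"linear":[0,0,-10],"spin":0},{"gripper":1,"linear":[0,0,-15],"spin":0},{"gripper":1,"linear":[0,0,-20],"spin":0},{"gripper":1,"linear":[0,0,-25],"spin":0},{"gripper":1,"linear":[0,0,-29],"spin":0},{"gripper":1,"linear":[0,0,-32],"spin":0},{"gripper":1,"linear":[0,0,-34],"spin":0}]' 50
python3 -m creep '[{"gripper":1,"linear":[0,0,-1],"spin":0},{"gripper":1,"linear":[0,0,-1],"spin":0},{"gripper":1,"linear":[0,0,-1],"spin":1},{"gripper":1,"linear":[0,0,-1],"spin":2},{"gripper":1,"linear":[0,0,-1],"spin":4},{"gripper":1,"linear":[0,0,-1],"spin":6},{"gripper":1,"linear":[0,0,-1],"spin":8},{"gripper":1,"linear":[0,0,-1],"spin":10}]' 50
python3 d.py .5232 .0511 .161 -78
```

```text
t: 15.4
position: [0.523, 0.0549, 0.1244]
eef_rot: [0.0, 0.642, 0.767, 0.0]
force: [-0.4, 0.4, -3.7]
opening: 0.0117
t: 16.2
position: [0.523, 0.0549, 0.1583]
eef_rot: [0.0, 0.642, 0.767, 0.0]
force: [0.0, 0.1, -3.6]
opening: 0.0115
t: 17.0
position: [0.5229, 0.0549, 0.1588]
eef_rot: [-0.0, 0.707, 0.707, -0.0]
force: [-0.0, -0.1, -3.3]
opening: 0.0112
t 17.0 pos [0.5229 0.0549 0.1588] yang -0.01 tilt 0.02 F [-0.05 -0.06 -3.32] open 0.0112
linear [-3.8  0.3 -2.2] spin 77.99
```

```bash
python3 -m creep '[{"gripper":1,"linear":[0,0,-1],"spin":2.5},{"gripper":1,"linear":[-0.3,0,-1],"spin":5},{"gripper":1,"linear":[-0.6,0,-1],"spin":7.5},{"gripper":1,"linear":[-1,0,-1],"spin":10},{"gripper":1,"linear":[-1.4,0,-1],"spin":12.5},{"gripper":1,"linear":[-1.8,0,-1],"spin":15},{"gripper":1,"linear":[-2.2,0,-1],"spin":17.5},{"gripper":1,"linear":[-2.5,0,-1],"spin":20}]' 50
python3 -m creep '[{"gripper":1,"linear":[0,0,0],"spin":2.5},{"gripper":1,"linear":[0,0,0],"spin":5},{"gripper":1,"linear":[0,0,0],"spin":7.5},{"gripper":1,"linear":[0,0,0],"spin":10},{"gripper":1,"linear":[0,0,0],"spin":12.5},{"gripper":1,"linear":[0,0,0],"spin":15},{"gripper":1,"linear":[0,0,0],"spin":17.5},{"gripper":1,"linear":[0,0,0],"spin":20}]' 50
python3 -m creep '[{"gripper":1,"linear":[0,0,0],"spin":2.5},{"gripper":1,"linear":[0,0,0],"spin":5},{"gripper":1,"linear":[0,0,0],"spin":7.5},{"gripper":1,"linear":[0,0,0],"spin":10},{"gripper":1,"linear":[0,0,0],"spin":12.5},{"gripper":1,"linear":[0,0,0],"spin":15},{"gripper":1,"linear":[0,0,0],"spin":17.5},{"gripper":1,"linear":[0,0,0],"spin":20}]' 50
python3 d.py .5232 .0511 .161 -78
python3 - <<'E'
from h import *
snap('scene','s5');a=cv2.imread('pics/s5.png');cv2.imwrite('pics/s5c.png',cv2.resize(a[110:220,110:260],None,fx=5.3333,fy=5.3333,interpolation=cv2.INTER_CUBIC))
E
```

```text
t: 17.8
position: [0.5229, 0.0524, 0.1598]
eef_rot: [-0.0, 0.819, 0.573, -0.0]
force: [0.6, 0.1, -3.8]
opening: 0.0118
t: 18.6
position: [0.5229, 0.0524, 0.1598]
eef_rot: [-0.0, 0.906, 0.422, -0.0]
force: [-0.2, -0.1, -3.8]
opening: 0.0114
t: 19.4
position: [0.5229, 0.0524, 0.1598]
eef_rot: [-0.0, 0.966, 0.259, -0.0]
force: [0.9, -0.2, -4.0]
opening: 0.0115
t 19.4 pos [0.5229 0.0524 0.1598] yang -60.03 tilt 0.02 F [ 0.87 -0.16 -4.01] open 0.0115
linear [-0.4  1.3 -1.2] spin 17.97
```

View pics/s5c.png

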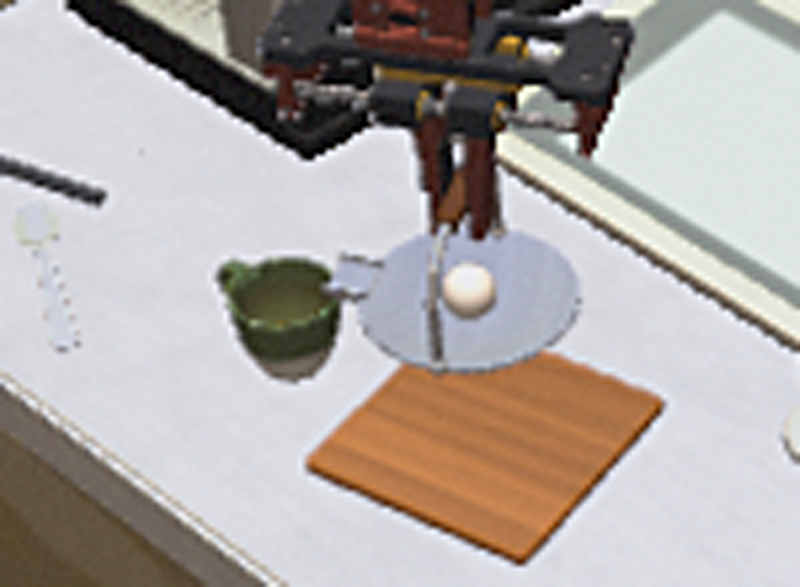

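The ball is still centred, the dish is level, and the lip is swinging towards the cup. I'll finish the turn and let it come to rest.

```bash
python3 -m creep '[{"gripper":1,"linear":[0,0.3,0],"spin":2.5},{"gripper":1,"linear":[0,0.6,0],"spin":5},{"gripper":1,"linear":[0,1,0],"spin":7.5},{"gripper":1,"linear":[0,1,0],"spin":10},{"gripper":1,"linear":[0,1,0],"spin":12.5},{"gripper":1,"linear":[0,1,0],"spin":15},{"gripper":1,"linear":[0,1,0],"spin":16.8},{"gripper":1,"linear":[0,1,0],"spin":18}]' 50
python3 -m creep '[{"gripper":1,"linear":[0,0,0],"spin":0},{"gripper":1,"linear":[0,0,0],"spin":0},{"gripper":1,"linear":[0,0,0],"spin":0},{"gripper":1,"linear":[0,0,0],"spin":0},{"gripper":1,"linear":[0,0,0],"spin":0},{"gripper":1,"linear":[0,0,0],"spin":0},{"gripper":1,"linear":[0,0,0],"spin":0},{"gripper":1,"linear":[0,0,0],"spin":0}]' 50
python3 d.py .5232 .0511 .161 -78
python3 - <<'E'
from h import *
snap('scene','s6');snap('top','top6')
s=lambda f,a,b:cv2.resize(cv2.imread(f)[a:a+100,b:b+130],None,fx=3,fy=4*.75,interpolation=cv2.INTER_CUBIC)
cv2.imwrite('pics/f6.png',np.hstack([s('pics/s6.png',110,120),s('pics/top6.png',160,100)]))
E
```

```text
t: 20.25
position: [0.5234, 0.0515, 0.1598]
eef_rot: [0.0, 0.994, 0.105, -0.0]
force: [0.1, -0.2, -3.8]
opening: 0.0116
t: 21.05
position: [0.5235, 0.0515, 0.16]
eef_rot: [-0.0, 0.994, 0.106, -0.0]
force: [-0.6, 0.4, -4.3]
opening: 0.0115
t 21.05 pos [0.5235 0.0515 0.16  ] yang -77.88 tilt 0.0 F [-0.64  0.38 -4.33] open 0.0115
linear [-0.3  0.4 -1. ] spin 0.12
```

View pics/f6.png

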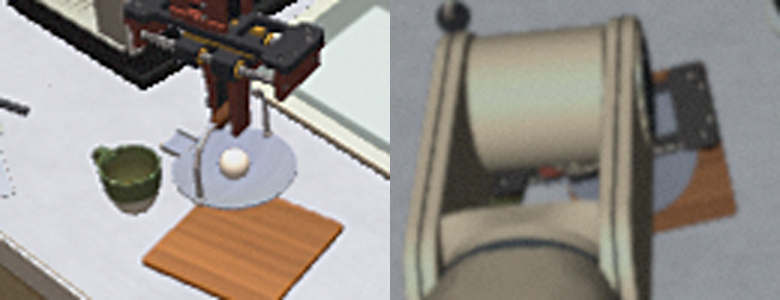

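The ball sits at panel pixel (235,163), and the lip end is near (170,141), pointing at the cup. One numeric check before I hand in.

Run:
```python
from h import *
def c(x,y,z): return atz('scene',(x+.5)/3-.5+120,(y+.5)/3-.5+110,z)[:2]
b=c(235,163,.114);l=c(170,141,.112);r=c(236,166,.111);print(b,l,r,np.linalg.norm(l-[.5235,.0515]),np.degrees(np.arctan2(*(l-[.5235,.0515])[::-1])))
z=np.load('pics/s6.npz');v,u=np.mgrid[0:384,0:512];W=deproj('scene',u,v,z['d'])
m=(abs(np.hypot(W[...,0]-.5235,W[...,1]-.0515)-.045)<.012)&(W[...,2]>.09)&(W[...,2]<.13)
q=W[m];A=np.c_[q[:,:2]-[.5235,.0515],np.ones(len(q))];print('dish plane slopes,z',len(q),np.linalg.lstsq(A,q[:,2],rcond=None)[0])
```

```text
[0.52517039 0.05567291] [0.50671176 0.1291302 ] [0.52504027 0.05442058] 0.07942476487498952 102.2028159242195
dish plane slopes,z 478 [ 0.01777432 -0.02020694  0.1099748 ]
```

```bash
python3 -c "
from station import robot
print(robot.job_done())"
```

```text
the job is handed in; nothing more can be done
None
```

I placed the cup, then lifted and turned the dish, and handed the job in at about 21 s, still holding the dish over the board. No verdict is reported.

- **Cup:** It stands upright, released, to the left of the board. Top-view measurement puts its axis 137 mm from the board's centre, so about 30 mm clear of the edge. It is about 1.5 mm off the middle line of that edge.
- **Dish:** I lifted it 80 mm by the grip with 50 N and turned it about 88° clockwise, seen from above. Its lip points at 102.2°, and the cup lies at about 102°. The grip is within 1 mm of the board's centre.
- **Level:** The tool tilt reads 0.0°. A rough plane fit to the noisy depth image gives about 1 to 1.5° of slope, which I put down to noise.
- **Ball:** It shows in the middle of the dish. The scene camera put it about 4 to 5 mm off the dish axis, but that camera read a similar offset before I touched the dish, so I treated it as camera error.
- **Bystanders:** I did not touch them, and those in view had not moved. The highest wrist force I read was about 6 N.

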